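# Move the sherd-marking kit to the other rack in the same order

## Task

Move the four things of the marking kit (eraser, loupe, varnish bottle, vial) from the full rack to the empty one, one to a bay, in the same order counted from each rack's tall dark end plate: what stands next to the tall plate now must stand next to the tall plate of the other rack, and so on along the row. Set each down upright in the middle of its bay, as it stands now, without dropping it or tipping it over.

Things in the scene. Friction and masses are not known exactly. Their poses are not given: they have to be found in the camera images.
- full_rack: Fixed grey rack: board 80x268x12 mm, four bays in a row, long sides open. Origin: underside, mid-row. y along the row to the tall end (dark wood plate 12 thick, 38 tall), x across, z up. Bay centres at x=0, y=+99 mm (first, at the tall end), +33, -33, -99 (last); bay floor 12 mm above origin, bays 60 mm wide along y; partitions 4 thick, 14 mm high above it. Holds the four things at first, on cork mats.
- empty_rack: Fixed grey rack: board 80x268x12 mm, four bays in a row, long sides open. Origin: underside, mid-row. y along the row to the tall end (dark wood plate 12 thick, 38 tall), x across, z up. Bay centres at x=0, y=+99 mm (first, at the tall end), +33, -33, -99 (last); bay floor 12 mm above origin, bays 60 mm wide along y; partitions 4 thick, 14 mm high above it. Empty at first, no mats.
- eraser: Eraser in a card sleeve, half blue, half white: a block 20 (its x) by 46 (its y) by 12 mm high, lying flat, its length along the row of the full rack to within about 0.15 rad. Grasp it across its 20 mm width. Origin: middle of its underside, z up. It starts upright on its cork mat in a bay of the full rack, within about 3 mm of the bay's middle; any bay.
- loupe: Stand loupe, a plain black ring with a glass, diameter 38 mm, 20 mm high. Origin: middle of its underside, z up. It starts upright on its cork mat in a bay of the full rack, within about 3 mm of the bay's middle; any bay.
- bottle: Small clear glass varnish bottle with a tall slim white cap: body diameter 30 mm up to 40 mm high, cap diameter 16 mm from 40 to 69 mm (total height 69 mm). It can be held by the cap. Origin: middle of its underside, z up. It starts upright on its cork mat in a bay of the full rack, within about 3 mm of the bay's middle; any bay.
- vial: Sample vial, clear wall, diameter 26 mm up to 40 mm high, white push cap of diameter 28 mm from 40 to 52 mm (total height 52 mm). Origin: middle of its underside, z up. It starts upright on its cork mat in a bay of the full rack, within about 3 mm of the bay's middle; any bay.
- mat_eraser: Oblong cork mat, 30 (x) by 56 (y) mm, under the eraser at the start. Fixed in the bay of the full rack in which this thing starts, 1.5 mm thick, and stays there. Origin: middle of its underside; its axes are parallel to those of the full rack.
- mat_loupe: Round cork mat, diameter 50 mm, under the loupe at the start. Fixed in the bay of the full rack in which this thing starts, 1.5 mm thick, and stays there. Origin: middle of its underside; its axes are parallel to those of the full rack.
- mat_bottle: Square cork mat, 42 by 42 mm, under the varnish bottle at the start. Fixed in the bay of the full rack in which this thing starts, 1.5 mm thick, and stays there. Origin: middle of its underside; its axes are parallel to those of the full rack.
- mat_vial: Small round cork mat, diameter 38 mm, under the vial at the start. Fixed in the bay of the full rack in which this thing starts, 1.5 mm thick, and stays there. Origin: middle of its underside; its axes are parallel to those of the full rack.

How it is judged:
At the end, for the whole second after the job is handed in: Each thing stands in the empty rack in the bay of the same number, counted from the tall end plate, as the bay of the full rack that holds its mat: within 15 mm of the bay's middle along and across the row, its underside within 4 mm of the bay floor, upright within 0.15 rad, released and at rest (((y of mat_eraser in the frame of full_rack between 0.079 and 0.119 m and y of eraser in the frame of empty_rack between 0.084 and 0.114 m) or (y of mat_eraser in the frame of full_rack between 0.013 and 0.053 m and y of eraser in the frame of empty_rack between 0.018 and 0.048 m) or (y of mat_eraser in the frame of full_rack between -0.053 and -0.013 m and y of eraser in the frame of empty_rack between -0.048 and -0.018 m) or (y of mat_eraser in the frame of full_rack between -0.119 and -0.079 m and y of eraser in the frame of empty_rack between -0.114 and -0.084 m)) and x of eraser in the frame of empty_rack between -0.015 and 0.015 m and z of eraser in the frame of empty_rack between 0.008 and 0.016 m and angle between each of eraser, loupe, bottle, vial's own z axis and vertical below 0.15 rad and linear speed of each of eraser, loupe, bottle, vial below 0.02 m/s and contact force between the fingers and eraser below 0.05 N and ((y of mat_loupe in the frame of full_rack between 0.079 and 0.119 m and y of loupe in the frame of empty_rack between 0.084 and 0.114 m) or (y of mat_loupe in the frame of full_rack between 0.013 and 0.053 m and y of loupe in the frame of empty_rack between 0.018 and 0.048 m) or (y of mat_loupe in the frame of full_rack between -0.053 and -0.013 m and y of loupe in the frame of empty_rack between -0.048 and -0.018 m) or (y of mat_loupe in the frame of full_rack between -0.119 and -0.079 m and y of loupe in the frame of empty_rack between -0.114 and -0.084 m)) and x of loupe in the frame of empty_rack between -0.015 and 0.015 m and z of loupe in the frame of empty_rack between 0.008 and 0.016 m and contact force between the fingers and loupe below 0.05 N and ((y of mat_bottle in the frame of full_rack between 0.079 and 0.119 m and y of bottle in the frame of empty_rack between 0.084 and 0.114 m) or (y of mat_bottle in the frame of full_rack between 0.013 and 0.053 m and y of bottle in the frame of empty_rack between 0.018 and 0.048 m) or (y of mat_bottle in the frame of full_rack between -0.053 and -0.013 m and y of bottle in the frame of empty_rack between -0.048 and -0.018 m) or (y of mat_bottle in the frame of full_rack between -0.119 and -0.079 m and y of bottle in the frame of empty_rack between -0.114 and -0.084 m)) and x of bottle in the frame of empty_rack between -0.015 and 0.015 m and z of bottle in the frame of empty_rack between 0.008 and 0.016 m and contact force between the fingers and bottle below 0.05 N and ((y of mat_vial in the frame of full_rack between 0.079 and 0.119 m and y of vial in the frame of empty_rack between 0.084 and 0.114 m) or (y of mat_vial in the frame of full_rack between 0.013 and 0.053 m and y of vial in the frame of empty_rack between 0.018 and 0.048 m) or (y of mat_vial in the frame of full_rack between -0.053 and -0.013 m and y of vial in the frame of empty_rack between -0.048 and -0.018 m) or (y of mat_vial in the frame of full_rack between -0.119 and -0.079 m and y of vial in the frame of empty_rack between -0.114 and -0.084 m)) and x of vial in the frame of empty_rack between -0.015 and 0.015 m and z of vial in the frame of empty_rack between 0.008 and 0.016 m and contact force between the fingers and vial below 0.05 N); the robot touches nothing.
It fails at once if one of the four things is tipped over (angle between any of eraser, loupe, bottle, vial's own z axis and vertical above 0.7 rad).
It fails at once if one of the four things is dropped or thrown: its underside more than 45 mm above the table while the fingers do not hold it ((height (world z) of eraser above 0.045 m and contact force between the fingers and eraser below 0.01 N) or (height (world z) of loupe above 0.045 m and contact force between the fingers and loupe below 0.01 N) or (height (world z) of bottle above 0.045 m and contact force between the fingers and bottle below 0.01 N) or (height (world z) of vial above 0.045 m and contact force between the fingers and vial below 0.01 N)).
It also fails if it takes over 99 s, if anything falls off the work surface, if the arm or the gripper's body presses on something with over 40 N, if the wrist force passes 120 N, or if a joint passes its speed limit or range.

## Robot

A 6-joint arm with a two-finger parallel gripper is mounted at the origin on a cart in front of the work surface, level with it; the furniture and walls round the work are solid. World frame = base frame: x ahead of the robot, y to its left, z up, the work surface at z = 0. Lengths are in m, angles in rad, forces in N, time in s.
With the tool pointing down it reaches from about 0.35 to 0.975 m from the base axis. Payload 4.9 kg.
Tool frame: the origin (TCP) lies at the very end of the fingers, on their centre line; the grasp point (between the pads) lies 19 mm behind it; z points along the fingers, y is the line along which they close (so a half turn about z gives the same grasp; the last joint's range is limited). The gripper opens to 85 mm and grips with 20 to 120 N. Pads are 22 mm wide; open, the fingers measure 114 mm over their backs; the gripper's body (76 mm by 85 mm) begins 54 mm behind the grasp point. The pads swing forward as they close: fully open they stand 13 mm farther back than shut.
Start: joints at [1.008, 0.053, 1.613, -0, 1.476, -0.119], TCP at [0.268, 0.564, 0.231] pointing down, gripper open.
Joint ranges: [-3.01, 3.01], [-1.01, 2.22], [0.06, 2.58], [-1.02, 4.17], [0.09, 2.62], [-3.14, 3.14]. Speed limits (rad/s): [2.57, 2.57, 3.14, 3.14, 3.14, 3.14].

## Interface

Orientations are given as a unit quaternion [w, x, y, z].
In Python, from plant import manip gives the robot as it stands.
- The arm moves only by the tool play_rows, never from a script. Its argument "series" is a list that holds one entry, the list of rows, each a list of 7 numbers: the shift along the world's x, y, z in m, then the turn, a rotation vector about the world's x, y, z in degrees, then the opening, from 0 (shut) to 1 (fully open). In form: [[[dx, dy, dz, rx, ry, rz, grip], ...]]. A call has 1 to 10 rows; each row shifts and turns the commanded pose from where the row before left it; what a row does not reach is not made up. A row lasts 1/10 s, in which the tool goes at most 50 mm and 8.59 degrees, less where a joint would pass 70% of its speed; a pose out of reach is approached as far as the arm can. A call with a gripper value outside its range is refused whole. The fingers move at their own pace and stop on an object; the grip force is fixed at half the most. Time passes only in rows, so rows that do not move let the fingers close. It gives the time, the measured TCP pose, the force, the opening and the grip force at its end, in the units of the state.
- manip.state(): the state, without advancing time (a new reading comes with each control period).
- manip.grab_frame(name): name is "scene" or "top"; returns a dict with "frame" (384x512x3 uint8, blue, green, red), "mtx" (3x3 intrinsics, pixels), "R" (3x3) and "t" (3): a world point X has camera coordinates R X + t. Camera axes: x right, y down, z forward; pixel columns grow to the right and rows downward; lengths in m; the calibration is good to about 2 mm. A picture is of the moment at which its call begins. There is no depth.
- manip.job_done(): hands the job in; it is judged then, once.
The state is a dict: "time": time; "joint_pos": joint angles; "joint_vel": joint speeds; "joint_efforts": joint torques, N m; "tool_pos": TCP position; "tool_rot": TCP orientation; "contact_force": force on the tool from outside, world axes, zero at the start; "ft_torque": the same for the moment, N m; "gripper_width": opening from 0.0 (shut) to 1.0 (fully open); "grasp_force": force on a finger pad.
Only numpy, scipy, OpenCV 4.12 (cv2) and the standard library are available. Lean on these libraries where they do the work, as an engineer would, in place of code of your own. Each camera call takes 0.05 s, during which the arm holds its last target. There are 200 camera calls.

## Working session

There is one attempt and no reset: what is moved stays moved. The work goes in short steps, Python scripts to look and compute and a tool call to move; the robot and the scene stay as the last step left them, time stands still between calls to the robot, and variables do not carry over. Pictures are saved under pics/ and viewed, at most 14 in all, crops included, and the job is handed in when it is done.

Besides the shell and the picture viewer there is one more tool, called after "Call:" as a command line: name --argument value ..., lists and objects as JSON in quotes. play_rows: Moves the arm, as the interface text tells. Its arguments: {"type":"object","properties":{"series":{"type":"array"}},"required":["series"]}

```bash
mkdir -p pics
cat > h.py <<'E'
import numpy as np, cv2
from plant import manip
def shot(cam,name,crop=None,k=1):
    d=manip.grab_frame(cam); im=d["frame"].copy()
    np.savez("pics/"+cam+".npz",mtx=d["mtx"],R=d["R"],t=d["t"],frame=im)
    if crop: x0,y0,x1,y1=crop; im=im[y0:y1,x0:x1]
    if k!=1: im=cv2.resize(im,None,fx=k,fy=k,interpolation=cv2.INTER_CUBIC)
    cv2.imwrite("pics/"+name,im)
def px2w(cam,u,v,z):
    d=np.load("pics/"+cam+".npz"); R,t=d["R"],d["t"]
    r=R.T@np.linalg.inv(d["mtx"])@[u,v,1.]; c=-R.T@t
    return c+r*(z-c[2])/r[2]
def w2px(cam,X):
    d=np.load("pics/"+cam+".npz"); p=d["mtx"]@(d["R"]@np.array(X)+d["t"]); return p[:2]/p[2]
E
python3 - <<'E'
from h import *
shot("scene","s0.png",None,1.5); shot("top","t0.png",None,1.5)
s=manip.state(); print(s["tool_pos"],s["tool_rot"],s["gripper_width"],s["time"])
d=np.load("pics/top.npz");print(-d["R"].T@d["t"],d["R"])
E
```

```text
[0.26805542 0.56397074 0.2301619 ] [-3.00882672e-04  2.20091400e-01  9.75478797e-01 -8.94923327e-04] 0.9961441035814848 0.1
[ 0.42255291 -0.00860271  0.9571504 ] [[-2.93573216e-03 -9.99995689e-01 -5.67324021e-05]
 [-9.94207927e-01  2.92483578e-03 -1.07433904e-01]
 [ 1.07433607e-01 -2.58993363e-04 -9.94212227e-01]]
```

View pics/s0.png

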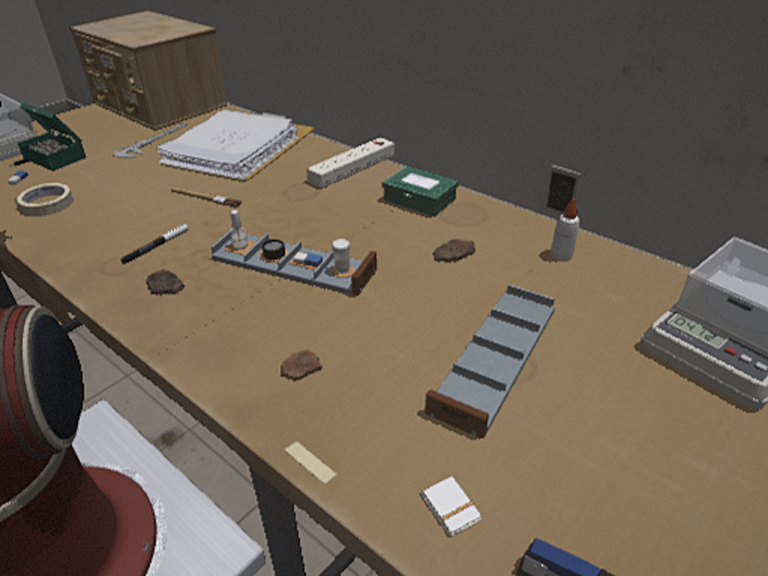

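View pics/t0.png

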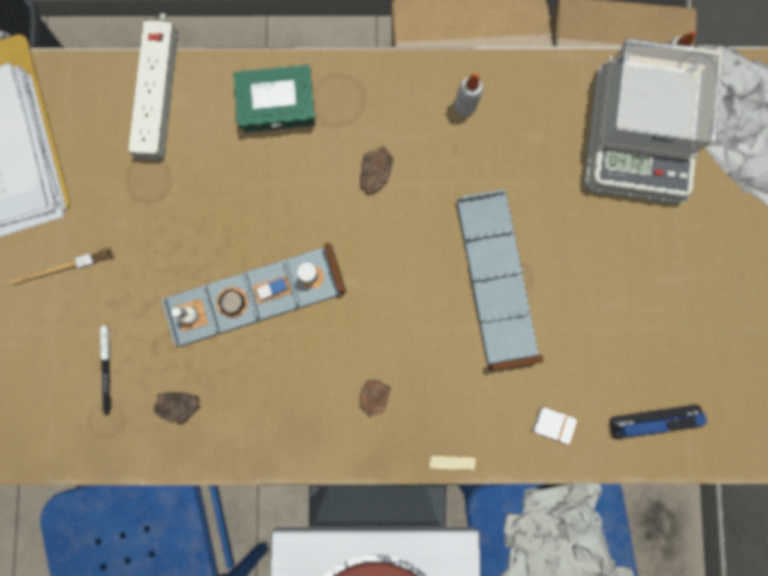

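The top view shows the full rack with its tall plate at (335,268) and, from there, vial (307,272), eraser (271,289), loupe (231,301) and bottle (186,316). The empty rack's tall plate is at (515,363), at its near end. I'll enlarge both.

Run:
```python
from h import *
im=np.load("pics/top.npz")["frame"]
cv2.imwrite("pics/c1.png",cv2.resize(im[155:235,100:235],None,fx=5.9,fy=5.9,interpolation=cv2.INTER_CUBIC))
cv2.imwrite("pics/c2.png",cv2.resize(im[120:255,295:370],None,fx=4.4,fy=4.4,interpolation=cv2.INTER_CUBIC))
```

```text
(no output)
```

View pics/c1.png

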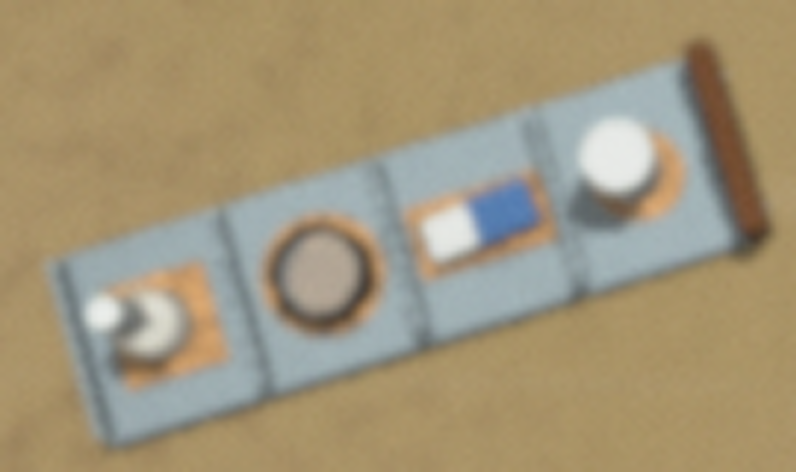

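View pics/c2.png

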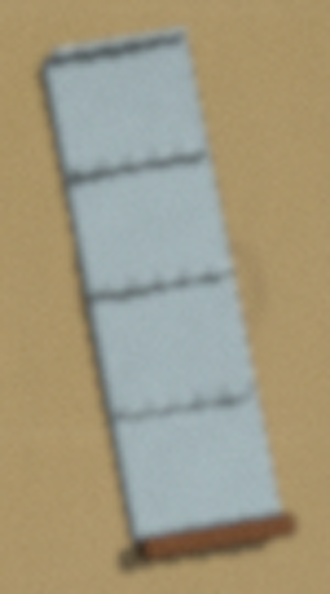

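Crop 1 gives the full rack's edges and partitions, plus vial cap (617,157), eraser (480,220), loupe (320,272) and bottle cap (102,313). Crop 2 gives the empty rack's edges and partitions. Next I fit both racks.

```bash
cat > fit.py <<'E'
from h import *
from scipy.optimize import least_squares
def fit(edgeA,edgeB,parts,s,o,g):
    w=lambda p,z: px2w("top",p[0]/s+o[0],p[1]/s+o[1],z)[:2]
    def loc(q,P): c,n=np.cos(q[2]),np.sin(q[2]); d=P-q[:2]; return np.array([c*d[0]+n*d[1],-n*d[0]+c*d[1]])
    def f(q):
        r=[loc(q,w(p,.012))[0]-.04*sg for sg,E in ((1,edgeA),(-1,edgeB)) for p in E]
        r+=[loc(q,w(p,.02))[1]-y for y,E in parts for p in E]
        return np.array(r)*1000
    r=least_squares(f,g); print("rack",r.x.round(4),"res mm",f(r.x).round(1)); return r.x
# full: +y (tall) toward image right (-Y world), yaw ~ -pi+0.3
A=[(140,235),(300,185),(450,137),(620,84)];B=[(180,425),(340,377),(500,325),(660,275)]
P=[(-.066,[(222,212),(265,392)]),(0,[(378,160),(422,345)]),(.066,[(537,110),(580,295)])]
# rack x = y rotated -90: tall toward -Y => x toward -X ; so image-bottom edge is +x
F=fit(B,A,P,5.9,(100,155),[.4,.3,-2.9])
L=[(60,115),(83,240),(105,360),(127,480)];Rr=[(195,95),(219,215),(242,335),(266,440)]
P=[(-.066,[(70,178),(205,155)]),(0,[(93,296),(232,272)]),(.066,[(115,415),(250,398)]),]
# tall toward -X => yaw ~ pi/2.. y axis=(-sin,cos) = -X => yaw=90; x axis=+Y image left
E=fit(L,Rr,P,4.4,(295,120),[.4,-.2,1.5])
def bay(q,i): y=[.099,.033,-.033,-.099][i]; return q[:2]+y*np.array([-np.sin(q[2]),np.cos(q[2])])
ob=dict(vial=(617,157,.0655),eraser=(480,220,.0255),loupe=(320,272,.0335),bottle=(102,313,.0825))
for i,(k,(u,v,z)) in enumerate(ob.items()):
    p=px2w("top",u/5.9+100,v/5.9+155,z)[:2]
    print(k,p.round(4),"bay",bay(F,i).round(4),"dst",bay(E,i).round(4))
a=px2w("top",445/5.9+100,235/5.9+155,.0255);b=px2w("top",510/5.9+100,208/5.9+155,.0255)
print("eraser dir deg",np.degrees(np.arctan2(*(b-a)[[1,0]])),"rows deg",np.degrees(F[2])+90,np.degrees(E[2])+90)
print(w2px("top",[.268,.564,.231]))
E
python3 fit.py
```

```text
rack [ 0.5109  0.1917 -2.8457] res mm [-0.1  0.2 -0.9 -1.3  1.6  1.   0.  -0.5  2.1 -0.6  1.3 -2.1  1.8 -2.6]
rack [ 0.5405 -0.1962  1.7355] res mm [-2.5 -2.3 -2.  -1.8  2.6  2.4  2.7  0.9  0.6  0.4 -0.3 -0.6 -1.6  1.5]
vial [0.5424 0.1003] bay [0.5398 0.097 ] dst [ 0.4429 -0.2125]
eraser [0.5228 0.1593] bay [0.5206 0.1601] dst [ 0.508  -0.2017]
loupe [0.5016 0.2203] bay [0.5013 0.2232] dst [ 0.5731 -0.1908]
bottle [0.4823 0.2886] bay [0.4821 0.2864] dst [ 0.6382 -0.18  ]
eraser dir deg -67.33085221047864 rows deg -73.04874029739403 189.4353622595056
[-71.56512369 324.33130866]
```

Call:
play_rows --series '[[[0.018,-0.031,0,0,0,-3.2,1],[0.018,-0.031,0,0,0,-3.2,1],[0.018,-0.031,0,0,0,-3.2,1],[0.018,-0.031,0,0,0,-3.2,1],[0.018,-0.031,0,0,0,-3.2,1],[0.018,-0.031,0,0,0,-3.2,1],[0.018,-0.031,0,0,0,-3.2,1],[0.018,-0.031,0,0,0,-3.2,1],[0.018,-0.031,0,0,0,-3.2,1],[0.018,-0.031,0,0,0,-3.2,1]]]'

```text
time: 1.1
tool_pos: [0.4486, 0.253, 0.2308]
tool_rot: [-0.0, 0.481, 0.876, -0.0]
contact_force: [-0.3, 0.3, 0.8]
gripper_width: 0.998
grasp_force: 0.0
```

Call:
play_rows --series '[[[0.019,-0.031,0,0,0,-3.2,1],[0.019,-0.031,0,0,0,-3.2,1],[0.019,-0.031,0,0,0,-3.2,1],[0.019,-0.031,0,0,0,-3.2,1],[0.018,-0.0305,0,0,0,-2.8,1],[0,0,0,0,0,0,1],[0,0,0,0,0,0,1],[0,0,0,0,0,0,1]]]'

```text
time: 1.9
tool_pos: [0.5418, 0.1006, 0.2309]
tool_rot: [-0.0, 0.595, 0.804, -0.0]
contact_force: [0.4, 0.3, 0.1]
gripper_width: 1.003
grasp_force: 0.0
```

Call:
play_rows --series '[[[0,-0.001,-0.03,0,0,0,1],[0,0,-0.03,0,0,0,1],[0,0,-0.03,0,0,0,1],[0,0,-0.03,0,0,0,1],[0,0,-0.02,0,0,0,1],[0,0,0,0,0,0,1],[0,0,0,0,0,0,1]]]'

```text
time: 2.6
tool_pos: [0.5421, 0.0998, 0.0916]
tool_rot: [-0.0, 0.594, 0.804, -0.0]
contact_force: [-0.1, 0.8, -0.8]
gripper_width: 1.001
grasp_force: 0.0
```

Run:
```python
from h import *
shot("scene","s1.png",(120,120,290,230),4.5)
```

```text
(no output)
```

View pics/s1.png

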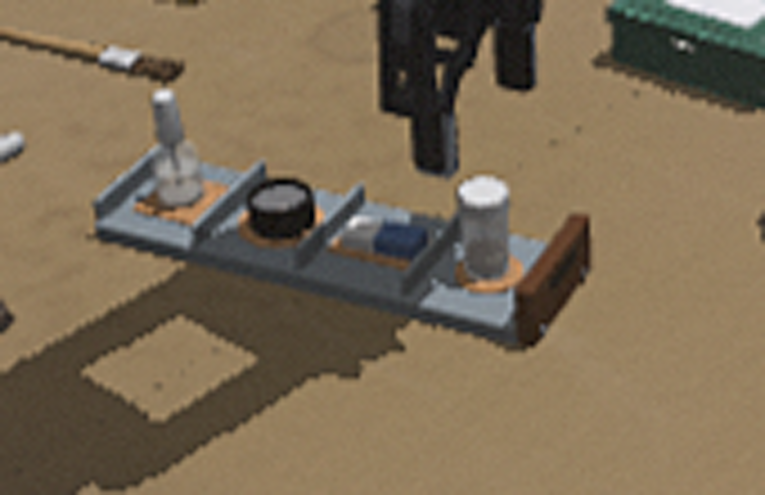

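The fingertips are at about (435,170) and (515,85) in the crop, straddling a point above the vial, whose cap centre is at (483,190). I'll check the projections numerically.

Run:
```python
from h import *
f=lambda X:((w2px("scene",X)-[120,120])*4.5).round(0)
print("tip mid",f([.5421,.0998,.1046]),"cap",f([.5424,.1003,.0655]),"base",f([.5424,.1003,.0135]))
for k,(x,y,z) in dict(loupe=(.5016,.2203,.0335),bottle=(.4823,.2886,.0825),eraser=(.5228,.1593,.0255)).items(): print(k,f([x,y,z]))
```

```text
tip mid [473. 127.] cap [477. 190.] base [482. 270.]
loupe [275. 194.]
bottle [157.  93.]
eraser [379. 229.]
```

Call:
play_rows --series '[[[0,-0.0015,-0.02,0,0,0,1],[0,0,-0.02,0,0,0,1],[0,0,-0.02,0,0,0,1],[0,0,-0.0125,0,0,0,1],[0,0,0,0,0,0,1],[0,0,0,0,0,0,0.6],[0,0,0,0,0,0,0.5],[0,0,0,0,0,0,0.4],[0,0,0,0,0,0,0.35],[0,0,0,0,0,0,0.3]]]'

```text
time: 3.65
tool_pos: [0.543, 0.0975, 0.0195]
tool_rot: [0.001, 0.595, 0.804, 0.001]
contact_force: [0.9, 0.9, 1.4]
gripper_width: 0.305
grasp_force: 27.7
```

Call:
play_rows --series '[[[0,0,0,0,0,0,0.25],[0,0,0,0,0,0,0.2],[0,0,0,0,0,0,0],[0,0,0,0,0,0,0],[0,0,0,0,0,0,0],[0,0,0,0,0,0,0]]]'

```text
time: 4.25
tool_pos: [0.5431, 0.0975, 0.0195]
tool_rot: [0.001, 0.595, 0.804, 0.001]
contact_force: [0.5, 1.3, 5.1]
gripper_width: 0.293
grasp_force: 58.6
```

Call:
play_rows --series '[[[0,0,0.01,0,0,0,0],[0,0,0.02,0,0,0,0],[0,0,0.025,0,0,0,0],[0,0,0.025,0,0,0,0],[0,0,0.02,0,0,0,0],[0,0,0,0,0,0,0]]]'

```text
time: 4.85
tool_pos: [0.5437, 0.0975, 0.1217]
tool_rot: [0.002, 0.595, 0.804, 0.001]
contact_force: [0.4, 0.4, 0.5]
gripper_width: 0.298
grasp_force: 58.8
```

Call:
play_rows --series '[[[-0.004,-0.015,0,0,0,4,0],[-0.008,-0.025,0,0,0,7,0],[-0.008,-0.025,0,0,0,7,0],[-0.008,-0.025,0,0,0,7,0],[-0.008,-0.025,0,0,0,7,0],[-0.008,-0.025,0,0,0,7,0],[-0.008,-0.025,0,0,0,7,0],[-0.008,-0.025,0,0,0,7,0],[-0.008,-0.025,0,0,0,7,0],[-0.008,-0.025,0,0,0,7,0]]]'

```text
time: 5.85
tool_pos: [0.4644, -0.1429, 0.1166]
tool_rot: [-0.002, 0.05, 0.999, 0.001]
contact_force: [-0.8, 0.3, -0.1]
gripper_width: 0.293
grasp_force: 58.8
```

Call:
play_rows --series '[[[-0.008,-0.025,0,0,0,7,0],[-0.008,-0.025,0,0,0,7,0],[-0.008,-0.02,0,0,0,1.4,0],[0,0,0,0,0,0,0],[0,0,0,0,0,0,0],[0,0,0,0,0,0,0]]]'

```text
time: 6.45
tool_pos: [0.442, -0.2115, 0.1178]
tool_rot: [-0.001, -0.082, 0.997, 0.001]
contact_force: [0.0, 0.0, -0.6]
gripper_width: 0.296
grasp_force: 58.8
```

Call:
play_rows --series '[[[0.001,-0.001,-0.02,0,0,0,0],[0,0,-0.02,0,0,0,0],[0,0,-0.02,0,0,0,0],[0,0,-0.01,0,0,0,0],[0,0,0,0,0,0,0],[0,0,0,0,0,0,0],[0,0,0,0,0,0,0]]]'

```text
time: 7.15
tool_pos: [0.4443, -0.2139, 0.0501]
tool_rot: [0.001, -0.082, 0.997, -0.001]
contact_force: [0.4, -0.0, -0.1]
gripper_width: 0.294
grasp_force: 58.8
```

Run:
```python
from h import *
shot("scene","s2.png",(270,160,400,300),4)
f=lambda X:((w2px("scene",X)-[270,160])*4).round(0)
import fit
for i in range(4): print(f([*fit.bay(fit.E,i),.012]))
```

```text
rack [ 0.5109  0.1917 -2.8457] res mm [-0.1  0.2 -0.9 -1.3  1.6  1.   0.  -0.5  2.1 -0.6  1.3 -2.1  1.8 -2.6]
rack [ 0.5405 -0.1962  1.7355] res mm [-2.5 -2.3 -2.  -1.8  2.6  2.4  2.7  0.9  0.6  0.4 -0.3 -0.6 -1.6  1.5]
vial [0.5424 0.1003] bay [0.5398 0.097 ] dst [ 0.4429 -0.2125]
eraser [0.5228 0.1593] bay [0.5206 0.1601] dst [ 0.508  -0.2017]
loupe [0.5016 0.2203] bay [0.5013 0.2232] dst [ 0.5731 -0.1908]
bottle [0.4823 0.2886] bay [0.4821 0.2864] dst [ 0.6382 -0.18  ]
eraser dir deg -67.33085221047864 rows deg -73.04874029739403 189.4353622595056
[-71.56512369 324.33130866]
[163. 422.]
[217. 336.]
[265. 259.]
[308. 191.]
```

View pics/s2.png

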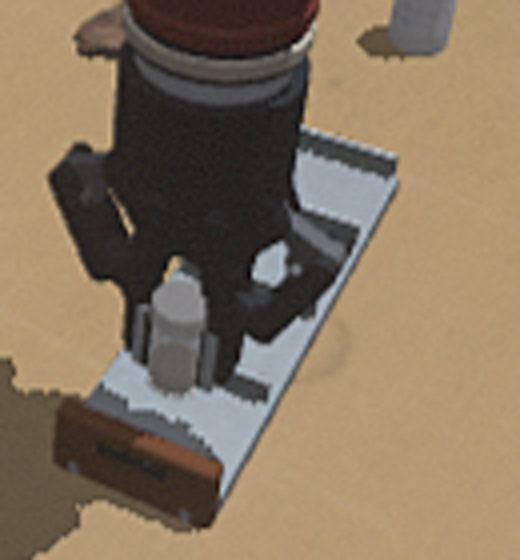

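The held vial's base is at (173,388) in the crop, above the first bay, with the tall plate at (140,460). I'll compare this with the projections.

```bash
python3 - <<'E' | tail -8
from h import *
import fit
f=lambda X:((w2px("scene",X)-[270,160])*4).round(0)
x,y=.4443,-.2139
print("base",f([x,y,.044]),"top",f([x,y,.096]),"below",f([x,y,.012]))
q=fit.E;c,s=np.cos(q[2]),np.sin(q[2])
g=lambda a,b,z:f([q[0]+c*a-s*b,q[1]+s*a+c*b,z])
print("tall plate outer? top corners y=.141",g(.04,.141,.05),g(-.04,.141,.05),"y=.146",g(.04,.146,.05),g(-.04,.146,.05))
print("far end -.134 corners z.026",g(.04,-.134,.026),g(-.04,-.134,.026)," part .066 -x top",g(-.04,.066,.026))
E
```

```text
eraser [0.5228 0.1593] bay [0.5206 0.1601] dst [ 0.508  -0.2017]
loupe [0.5016 0.2203] bay [0.5013 0.2232] dst [ 0.5731 -0.1908]
bottle [0.4823 0.2886] bay [0.4821 0.2864] dst [ 0.6382 -0.18  ]
eraser dir deg -67.33085221047864 rows deg -73.04874029739403 189.4353622595056
[-71.56512369 324.33130866]
base [173. 374.] top [182. 292.] below [167. 421.]
tall plate outer? top corners y=.141 [ 50. 392.] [215. 461.] y=.146 [ 45. 399.] [210. 469.]
far end -.134 corners z.026 [267. 117.] [402. 160.]  part .066 -x top [272. 388.]
```

Call:
play_rows --series '[[[0,0,-0.015,0,0,0,0],[0,0,-0.01,0,0,0,0],[0,0,-0.004,0,0,0,0],[0,0,-0.002,0,0,0,0],[0,0,0,0,0,0,0],[0,0,0,0,0,0,0]]]'

```text
time: 7.8
tool_pos: [0.4437, -0.2138, 0.0182]
tool_rot: [0.0, -0.082, 0.997, -0.0]
contact_force: [0.4, 0.4, -0.4]
gripper_width: 0.295
grasp_force: 58.8
```

Call:
play_rows --series '[[[0,0,0,0,0,0,0.32],[0,0,0,0,0,0,0.36],[0,0,0,0,0,0,0.45],[0,0,0,0,0,0,0.7],[0,0,0,0,0,0,1],[0,0,0,0,0,0,1],[0,0,0,0,0,0,1],[0,0,0,0,0,0,1]]]'

```text
time: 8.6
tool_pos: [0.4434, -0.2136, 0.0178]
tool_rot: [-0.0, -0.082, 0.997, -0.0]
contact_force: [-0.5, -0.0, 0.5]
gripper_width: 0.997
grasp_force: 0.0
```

Call:
play_rows --series '[[[0,0,0.015,0,0,0,1],[0,0,0.025,0,0,0,1],[0,0,0.025,0,0,0,1],[0,0,0.025,0,0,0,1],[0,0,0.025,0,0,0,1],[0,0,0.015,0,0,0,1],[0,0,0,0,0,0,1]]]'

```text
time: 9.3
tool_pos: [0.4447, -0.2145, 0.1504]
tool_rot: [0.002, -0.082, 0.997, -0.002]
contact_force: [-0.2, -0.3, 0.1]
gripper_width: 0.999
grasp_force: 0.0
```

Call:
play_rows --series '[[[0.005,0.02,0,0,0,-4,1],[0.0055,0.027,0,0,0,-6,1],[0.0055,0.027,0,0,0,-6,1],[0.0055,0.027,0,0,0,-6,1],[0.0055,0.027,0,0,0,-6,1],[0.0055,0.027,0,0,0,-6,1],[0.0055,0.027,0,0,0,-6,1],[0.0055,0.027,0,0,0,-6,1],[0.0055,0.027,0,0,0,-6,1],[0.0055,0.027,0,0,0,-6,1]]]'

```text
time: 10.3
tool_pos: [0.4969, 0.0506, 0.1458]
tool_rot: [-0.001, 0.414, 0.91, -0.001]
contact_force: [-0.8, -1.2, -0.0]
gripper_width: 0.999
grasp_force: 0.0
```

Call:
play_rows --series '[[[0.0055,0.027,0,0,0,-6,1],[0.0055,0.027,0,0,0,-6,1],[0.0055,0.027,0,0,0,-6,1],[0.0075,0.0295,0,0,0,-1.4,1],[0,0,-0.03,0,0,0,1],[0,0,-0.03,0,0,0,1],[0,0,-0.02,0,0,0,1],[0,0,0,0,0,0,1],[0,0,0,0,0,0,1],[0,0,0,0,0,0,1]]]'

```text
time: 11.3
tool_pos: [0.5227, 0.16, 0.0689]
tool_rot: [0.001, 0.559, 0.829, 0.001]
contact_force: [0.6, 0.9, 0.0]
gripper_width: 0.996
grasp_force: 0.0
```

Call:
play_rows --series '[[[0,-0.001,-0.02,0,0,0,1],[0,0,-0.02,0,0,0,1],[0,0,-0.01,0,0,0,1],[0,0,-0.003,0,0,0,1],[0,0,0,0,0,0,0.6],[0,0,0,0,0,0,0.5],[0,0,0,0,0,0,0.4],[0,0,0,0,0,0,0.35],[0,0,0,0,0,0,0.3],[0,0,0,0,0,0,0.26]]]'

```text
time: 12.3
tool_pos: [0.522, 0.159, 0.015]
tool_rot: [0.0, 0.559, 0.829, 0.0]
contact_force: [-0.3, 0.4, 0.2]
gripper_width: 0.259
grasp_force: 0.1
```

Call:
play_rows --series '[[[0,0,0,0,0,0,0.22],[0,0,0,0,0,0,0.18],[0,0,0,0,0,0,0],[0,0,0,0,0,0,0],[0,0,0,0,0,0,0],[0,0,0,0,0,0,0]]]'

```text
time: 12.9
tool_pos: [0.5222, 0.159, 0.0153]
tool_rot: [0.0, 0.559, 0.829, 0.0]
contact_force: [0.1, 0.1, 5.5]
gripper_width: 0.209
grasp_force: 60.6
```

Call:
play_rows --series '[[[0,0,0.01,0,0,0,0],[0,0,0.02,0,0,0,0],[0,0,0.025,0,0,0,0],[0,0,0.025,0,0,0,0],[0,0,0.02,0,0,0,0],[0,0,0,0,0,0,0]]]'

```text
time: 13.5
tool_pos: [0.5239, 0.1593, 0.1183]
tool_rot: [0.002, 0.559, 0.829, 0.002]
contact_force: [0.7, 0.5, 0.4]
gripper_width: 0.21
grasp_force: 60.0
```

Call:
play_rows --series '[[[-0.001,-0.015,0,0,0,4,0],[-0.001,-0.026,0,0,0,6,0],[-0.001,-0.026,0,0,0,6,0],[-0.001,-0.026,0,0,0,6,0],[-0.001,-0.026,0,0,0,6,0],[-0.001,-0.026,0,0,0,6,0],[-0.001,-0.026,0,0,0,6,0],[-0.001,-0.026,0,0,0,6,0],[-0.001,-0.026,0,0,0,6,0],[-0.001,-0.026,0,0,0,6,0]]]'

```text
time: 14.5
tool_pos: [0.5106, -0.0908, 0.113]
tool_rot: [-0.001, 0.085, 0.996, 0.0]
contact_force: [0.2, -1.2, -0.5]
gripper_width: 0.211
grasp_force: 59.9
```

Call:
play_rows --series '[[[-0.001,-0.026,0,0,0,6,0],[-0.001,-0.026,0,0,0,6,0],[-0.001,-0.026,0,0,0,6,0],[-0.001,-0.026,0,0,0,1.4,0],[0,-0.008,0,0,0,0,0],[0,0,0,0,0,0,0],[0,0,0,0,0,0,0],[0,0,0,0,0,0,0]]]'

```text
time: 15.3
tool_pos: [0.5077, -0.2009, 0.1143]
tool_rot: [-0.0, -0.082, 0.997, 0.0]
contact_force: [0.8, 0.5, -0.2]
gripper_width: 0.21
grasp_force: 59.9
```

Lower to about 0.0145, release and lift.

Call:
play_rows --series '[[[0,-0.001,-0.02,0,0,0,0],[0,0,-0.025,0,0,0,0],[0,0,-0.025,0,0,0,0],[0,0,-0.015,0,0,0,0],[0,0,-0.01,0,0,0,0],[0,0,-0.004,0,0,0,0],[0,0,0,0,0,0,0],[0,0,0,0,0,0,0],[0,0,0,0,0,0,0]]]'

```text
time: 16.2
tool_pos: [0.5087, -0.2036, 0.017]
tool_rot: [0.001, -0.082, 0.997, -0.001]
contact_force: [-0.7, -0.0, 0.0]
gripper_width: 0.208
grasp_force: 59.9
```

Call:
play_rows --series '[[[0,0,-0.001,0,0,0,0],[0,0,0,0,0,0,0],[0,0,0,0,0,0,0.24],[0,0,0,0,0,0,0.28],[0,0,0,0,0,0,0.4],[0,0,0,0,0,0,0.7],[0,0,0,0,0,0,1],[0,0,0,0,0,0,1],[0,0,0,0,0,0,1],[0,0,0,0,0,0,1]]]'

```text
time: 17.2
tool_pos: [0.5079, -0.2031, 0.0148]
tool_rot: [-0.0, -0.082, 0.997, -0.0]
contact_force: [0.6, -0.2, -0.5]
gripper_width: 1.006
grasp_force: 0.0
```

Call:
play_rows --series '[[[0,0,0.015,0,0,0,1],[0,0,0.025,0,0,0,1],[0,0,0.025,0,0,0,1],[0,0,0.025,0,0,0,1],[0,0,0.025,0,0,0,1],[0,0,0.015,0,0,0,1],[0,0,0,0,0,0,1]]]'

```text
time: 17.9
tool_pos: [0.5096, -0.204, 0.1485]
tool_rot: [0.003, -0.082, 0.997, -0.002]
contact_force: [0.4, -0.9, 0.2]
gripper_width: 0.997
grasp_force: 0.0
```

Call:
play_rows --series '[[[0,0.02,0,0,0,-4,1],[-0.001,0.028,0,0,0,-6,1],[0,0.028,0,0,0,-6,1],[-0.001,0.028,0,0,0,-6,1],[0,0.028,0,0,0,-6,1],[-0.001,0.028,0,0,0,-6,1],[0,0.028,0,0,0,-6,1],[-0.001,0.028,0,0,0,-6,1],[0,0.028,0,0,0,-6,1],[-0.001,0.028,0,0,0,-6,1]]]'

```text
time: 18.9
tool_pos: [0.5018, 0.0701, 0.1432]
tool_rot: [-0.001, 0.414, 0.91, -0.001]
contact_force: [-0.1, 0.3, -1.3]
gripper_width: 1.004
grasp_force: 0.0
```

Call:
play_rows --series '[[[0,0.028,0,0,0,-6,1],[-0.001,0.028,0,0,0,-6,1],[0,0.028,0,0,0,-6,1],[0,0.028,0,0,0,-6,1],[0,0.0385,0,0,0,-0.4,1],[0,0,-0.03,0,0,0,1],[0,0,-0.03,0,0,0,1],[0,0,-0.02,0,0,0,1],[0,0,0,0,0,0,1],[0,0,0,0,0,0,1]]]'

```text
time: 19.9
tool_pos: [0.5011, 0.2192, 0.0639]
tool_rot: [-0.001, 0.595, 0.804, -0.001]
contact_force: [0.7, 0.5, 0.4]
gripper_width: 0.997
grasp_force: 0.0
```

Call:
play_rows --series '[[[0,0,-0.02,0,0,0,1],[0,0,-0.015,0,0,0,1],[0,0,-0.01,0,0,0,1],[0,0,-0.003,0,0,0,1],[0,0,0,0,0,0,0.7],[0,0,0,0,0,0,0.6],[0,0,0,0,0,0,0.54],[0,0,0,0,0,0,0.49],[0,0,0,0,0,0,0.44],[0,0,0,0,0,0,0.4]]]'

```text
time: 20.9
tool_pos: [0.5022, 0.2196, 0.0176]
tool_rot: [0.0, 0.595, 0.804, 0.0]
contact_force: [-1.6, 0.2, 5.3]
gripper_width: 0.41
grasp_force: 39.0
```

Call:
play_rows --series '[[[0,0,0,0,0,0,0.35],[0,0,0,0,0,0,0.3],[0,0,0,0,0,0,0.2],[0,0,0,0,0,0,0.1],[0,0,0,0,0,0,0.1],[0,0,0,0,0,0,0.1]]]'

```text
time: 21.5
tool_pos: [0.5022, 0.2196, 0.0177]
tool_rot: [0.0, 0.595, 0.804, 0.0]
contact_force: [-2.1, -0.9, 6.5]
gripper_width: 0.405
grasp_force: 59.4
```

Call:
play_rows --series '[[[0,0,0.01,0,0,0,0],[0,0,0.02,0,0,0,0],[0,0,0.025,0,0,0,0],[0,0,0.025,0,0,0,0],[0,0,0.02,0,0,0,0],[0,0,0,0,0,0,0]]]'

```text
time: 22.1
tool_pos: [0.5042, 0.2201, 0.1208]
tool_rot: [0.002, 0.595, 0.804, 0.003]
contact_force: [0.4, 0.7, -0.1]
gripper_width: 0.402
grasp_force: 59.7
```

Call:
play_rows --series '[[[0.003,-0.015,0,0,0,4,0],[0.0045,-0.027,0,0,0,6,0],[0.0045,-0.027,0,0,0,6,0],[0.0045,-0.027,0,0,0,6,0],[0.0045,-0.027,0,0,0,6,0],[0.0045,-0.027,0,0,0,6,0],[0.0045,-0.027,0,0,0,6,0],[0.0045,-0.027,0,0,0,6,0],[0.0045,-0.027,0,0,0,6,0],[0.0045,-0.027,0,0,0,6,0]]]'

```text
time: 23.1
tool_pos: [0.5446, -0.0395, 0.1152]
tool_rot: [-0.001, 0.129, 0.992, 0.0]
contact_force: [0.3, -0.4, -0.2]
gripper_width: 0.402
grasp_force: 59.7
```

Call:
play_rows --series '[[[0.0045,-0.027,0,0,0,6,0],[0.0045,-0.027,0,0,0,6,0],[0.0045,-0.027,0,0,0,6,0],[0.0045,-0.027,0,0,0,6,0],[0.0045,-0.027,0,0,0,0.4,0],[0.0045,-0.0185,0,0,0,0,0],[0,0,0,0,0,0,0],[0,0,0,0,0,0,0],[0,0,0,0,0,0,0]]]'

```text
time: 24.0
tool_pos: [0.572, -0.191, 0.1162]
tool_rot: [-0.0, -0.082, 0.997, 0.0]
contact_force: [-0.0, 0.1, -0.2]
gripper_width: 0.402
grasp_force: 59.7
```

Target z is about 0.0165, so lower 0.1.

Call:
play_rows --series '[[[0.001,-0.001,-0.02,0,0,0,0],[0,0,-0.025,0,0,0,0],[0,0,-0.025,0,0,0,0],[0,0,-0.015,0,0,0,0],[0,0,-0.01,0,0,0,0],[0,0,-0.003,0,0,0,0],[0,0,-0.001,0,0,0,0],[0,0,0,0,0,0,0],[0,0,0,0,0,0,0],[0,0,0,0,0,0,0]]]'

```text
time: 25.0
tool_pos: [0.5739, -0.1934, 0.0187]
tool_rot: [0.001, -0.082, 0.997, -0.0]
contact_force: [-0.2, 0.3, -0.5]
gripper_width: 0.402
grasp_force: 59.7
```

Call:
play_rows --series '[[[0,0,-0.0005,0,0,0,0],[0,0,0,0,0,0,0],[0,0,0,0,0,0,0.43],[0,0,0,0,0,0,0.47],[0,0,0,0,0,0,0.55],[0,0,0,0,0,0,0.8],[0,0,0,0,0,0,1],[0,0,0,0,0,0,1],[0,0,0,0,0,0,1],[0,0,0,0,0,0,1]]]'

```text
time: 26.0
tool_pos: [0.5733, -0.1931, 0.0173]
tool_rot: [0.0, -0.082, 0.997, 0.0]
contact_force: [-0.4, 0.5, 0.6]
gripper_width: 0.999
grasp_force: 0.0
```

Call:
play_rows --series '[[[0,0,0.015,0,0,0,1],[0,0,0.025,0,0,0,1],[0,0,0.025,0,0,0,1],[0,0,0.03,0,0,0,1],[0,0,0.035,0,0,0,1],[0,0,0.025,0,0,0,1],[0,0,0,0,0,0,1]]]'

```text
time: 26.7
tool_pos: [0.5762, -0.1944, 0.1792]
tool_rot: [0.005, -0.082, 0.997, -0.003]
contact_force: [0.9, -0.7, 0.8]
gripper_width: 1.001
grasp_force: 0.0
```

Call:
play_rows --series '[[[-0.004,0.02,0,0,0,-4,1],[-0.005,0.028,0,0,0,-5,1],[-0.005,0.028,0,0,0,-5,1],[-0.005,0.028,0,0,0,-5,1],[-0.005,0.028,0,0,0,-5,1],[-0.005,0.028,0,0,0,-5,1],[-0.005,0.028,0,0,0,-5,1],[-0.005,0.028,0,0,0,-5,1],[-0.005,0.028,0,0,0,-5,1],[-0.005,0.028,0,0,0,-5,1]]]'

```text
time: 27.7
tool_pos: [0.5234, 0.08, 0.1716]
tool_rot: [-0.001, 0.341, 0.94, -0.0]
contact_force: [0.5, 0.5, 1.2]
gripper_width: 1.001
grasp_force: 0.0
```

Call:
play_rows --series '[[[-0.006,0.028,0,0,0,-5,1],[-0.006,0.028,0,0,0,-5,1],[-0.006,0.028,0,0,0,-5,1],[-0.006,0.028,0,0,0,-5,1],[-0.006,0.028,0,0,0,-5,1],[-0.006,0.028,0,0,0,-5,1],[-0.0055,0.041,0,0,0,-3.4,1],[0,0,0,0,0,0,1],[0,0,0,0,0,0,1],[0,0,0,0,0,0,1]]]'

```text
time: 28.7
tool_pos: [0.4827, 0.2871, 0.1718]
tool_rot: [-0.0, 0.595, 0.804, -0.001]
contact_force: [0.5, -0.5, -1.0]
gripper_width: 1.003
grasp_force: 0.0
```

Run:
```python
from h import *
shot("top","t1.png",(295,120,370,255),4.4)
```

```text
(no output)
```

View pics/t1.png

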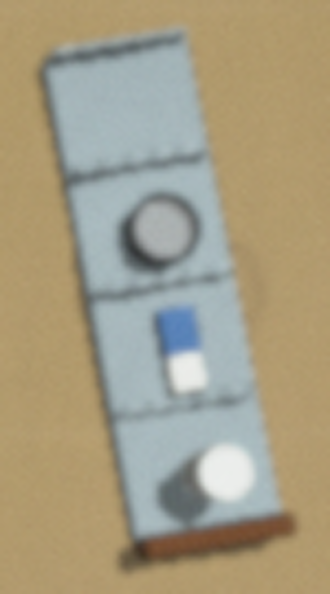

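Call:
play_rows --series '[[[0,0,-0.03,0,0,0,1],[0,0,-0.03,0,0,0,1],[0,0,-0.03,0,0,0,1],[0,0,-0.03,0,0,0,1],[0,0,-0.02,0,0,0,1],[0,0,-0.006,0,0,0,1],[0,0,0,0,0,0,1],[0,0,0,0,0,0,1]]]'

```text
time: 29.55
tool_pos: [0.484, 0.2879, 0.0277]
tool_rot: [0.001, 0.595, 0.803, 0.001]
contact_force: [0.2, 0.1, 0.3]
gripper_width: 1.001
grasp_force: 0.0
```

In the top crop, the vial (225,472), eraser (182,350) and loupe (162,230) stand mid-bay. Now I grip the bottle.

Call:
play_rows --series '[[[0,0,0,0,0,0,0.6],[0,0,0,0,0,0,0.5],[0,0,0,0,0,0,0.45],[0,0,0,0,0,0,0.41],[0,0,0,0,0,0,0.37],[0,0,0,0,0,0,0.33],[0,0,0,0,0,0,0.28],[0,0,0,0,0,0,0.2],[0,0,0,0,0,0,0.1],[0,0,0,0,0,0,0.1]]]'

```text
time: 30.55
tool_pos: [0.483, 0.2881, 0.0267]
tool_rot: [0.0, 0.595, 0.804, 0.0]
contact_force: [-1.8, 0.5, 4.9]
gripper_width: 0.298
grasp_force: 59.2
```

Call:
play_rows --series '[[[0,0,0,0,0,0,0],[0,0,0,0,0,0,0],[0,0,0,0,0,0,0]]]'

```text
time: 30.85
tool_pos: [0.483, 0.288, 0.0267]
tool_rot: [0.0, 0.595, 0.804, 0.0]
contact_force: [-0.9, -0.2, 4.7]
gripper_width: 0.297
grasp_force: 59.2
```

Call:
play_rows --series '[[[0,0,0.01,0,0,0,0],[0,0,0.02,0,0,0,0],[0,0,0.025,0,0,0,0],[0,0,0.025,0,0,0,0],[0,0,0.02,0,0,0,0],[0,0,0,0,0,0,0]]]'

```text
time: 31.45
tool_pos: [0.485, 0.2888, 0.13]
tool_rot: [0.002, 0.595, 0.804, 0.003]
contact_force: [-0.6, 0.5, 0.3]
gripper_width: 0.295
grasp_force: 59.2
```

Call:
play_rows --series '[[[0.005,-0.015,0,0,0,3,0],[0.008,-0.025,0,0,0,4.5,0],[0.008,-0.025,0,0,0,4.5,0],[0.008,-0.025,0,0,0,4.5,0],[0.008,-0.025,0,0,0,4.5,0],[0.008,-0.025,0,0,0,4.5,0],[0.008,-0.025,0,0,0,4.5,0],[0.008,-0.025,0,0,0,4.5,0],[0.008,-0.025,0,0,0,4.5,0],[0.008,-0.025,0,0,0,4.5,0]]]'

```text
time: 32.45
tool_pos: [0.5591, 0.0469, 0.1244]
tool_rot: [-0.001, 0.253, 0.967, -0.0]
contact_force: [0.4, -0.4, 0.2]
gripper_width: 0.299
grasp_force: 59.2
```

Call:
play_rows --series '[[[0.008,-0.025,0,0,0,4.5,0],[0.008,-0.025,0,0,0,4.5,0],[0.008,-0.025,0,0,0,4.5,0],[0.009,-0.025,0,0,0,4.5,0],[0.009,-0.025,0,0,0,4.5,0],[0.009,-0.025,0,0,0,4.5,0],[0.009,-0.025,0,0,0,4.5,0],[0.009,-0.025,0,0,0,4.5,0],[0.009,-0.028,0,0,0,2.9,0],[0,0,0,0,0,0,0]]]'

```text
time: 33.45
tool_pos: [0.6377, -0.183, 0.1244]
tool_rot: [-0.001, -0.08, 0.997, -0.0]
contact_force: [-0.7, -0.1, -0.9]
gripper_width: 0.297
grasp_force: 59.2
```

Call:
play_rows --series '[[[0,0,0,0,0,0,0],[0,0,0,0,0,0,0]]]'

```text
time: 33.65
tool_pos: [0.6371, -0.1791, 0.125]
tool_rot: [-0.001, -0.082, 0.997, 0.001]
contact_force: [-0.2, 0.2, -0.7]
gripper_width: 0.301
grasp_force: 59.2
```

Target z is about 0.0255, so lower about 0.1.

Call:
play_rows --series '[[[0.001,-0.002,-0.02,0,0,0,0],[0,0,-0.025,0,0,0,0],[0,0,-0.025,0,0,0,0],[0,0,-0.015,0,0,0,0],[0,0,-0.01,0,0,0,0],[0,0,-0.003,0,0,0,0],[0,0,-0.001,0,0,0,0],[0,0,0,0,0,0,0],[0,0,0,0,0,0,0],[0,0,0,0,0,0,0]]]'

```text
time: 34.65
tool_pos: [0.6395, -0.1823, 0.0283]
tool_rot: [0.001, -0.082, 0.997, -0.0]
contact_force: [-0.8, 0.3, -1.7]
gripper_width: 0.298
grasp_force: 59.2
```

Call:
play_rows --series '[[[0,0,-0.0005,0,0,0,0],[0,0,-0.0005,0,0,0,0],[0,0,0,0,0,0,0],[0,0,0,0,0,0,0]]]'

```text
time: 35.05
tool_pos: [0.6388, -0.182, 0.0262]
tool_rot: [-0.0, -0.082, 0.997, 0.0]
contact_force: [-0.9, -0.2, -0.3]
gripper_width: 0.297
grasp_force: 59.2
```

Call:
play_rows --series '[[[0,0,-0.0005,0,0,0,0],[0,0,0,0,0,0,0],[0,0,0,0,0,0,0.32],[0,0,0,0,0,0,0.36],[0,0,0,0,0,0,0.45],[0,0,0,0,0,0,0.7],[0,0,0,0,0,0,1],[0,0,0,0,0,0,1],[0,0,0,0,0,0,1],[0,0,0,0,0,0,1]]]'

```text
time: 36.05
tool_pos: [0.6389, -0.182, 0.0258]
tool_rot: [0.0, -0.082, 0.997, -0.0]
contact_force: [-0.0, 0.7, 0.4]
gripper_width: 1.001
grasp_force: 0.0
```

Call:
play_rows --series '[[[0,0,0.015,0,0,0,1],[0,0,0.025,0,0,0,1],[0,0,0.025,0,0,0,1],[0,0,0.03,0,0,0,1],[0,0,0.035,0,0,0,1],[0,0,0.035,0,0,0,1],[0,0,0.02,0,0,0,1],[0,0,0,0,0,0,1]]]'

```text
time: 36.85
tool_pos: [0.6412, -0.1829, 0.2173]
tool_rot: [0.004, -0.082, 0.997, -0.002]
contact_force: [0.0, -0.4, 0.3]
gripper_width: 1.003
grasp_force: 0.0
```

Call:
play_rows --series '[[[0,0.03,0,0,0,0,1],[0,0.03,0,0,0,0,1],[0,0.03,0,0,0,0,1],[0,0.03,0,0,0,0,1],[0,0.03,0,0,0,0,1],[0,0.03,0,0,0,0,1],[0,0.03,0,0,0,0,1],[0,0.03,0,0,0,0,1],[0,0,0,0,0,0,1],[0,0,0,0,0,0,1]]]'

```text
time: 37.85
tool_pos: [0.6381, 0.0583, 0.2095]
tool_rot: [-0.001, -0.082, 0.997, -0.0]
contact_force: [0.1, 0.7, -0.3]
gripper_width: 0.999
grasp_force: 0.0
```

Run:
```python
from h import *
shot("top","t2.png",(295,120,370,255),4.4); shot("scene","s3.png",(260,160,400,300),4)
```

```text
(no output)
```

View pics/t2.png

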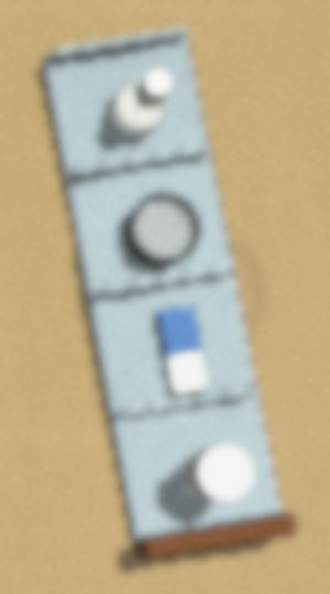

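View pics/s3.png

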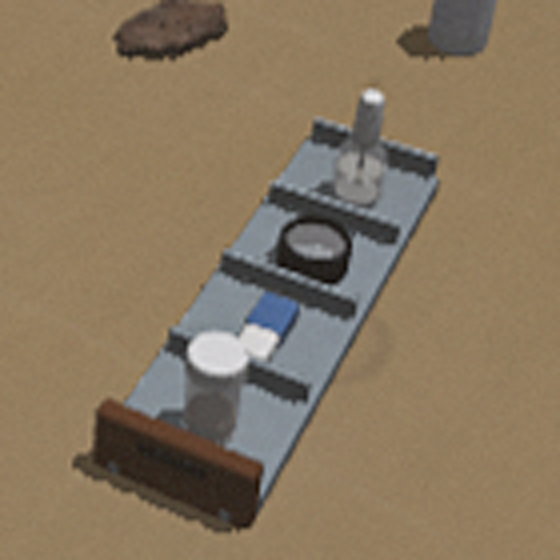

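All four stand upright mid-bay. From the tall plate in the scene crop: vial (213,390), eraser (270,325), loupe (315,247) and bottle (360,170). The gripper is clear, so I'll hand in.

```bash
python3 -c "
from plant import manip
print(manip.job_done())"
```

```text
the job is handed in; nothing more can be done
None
```

The vial, eraser, loupe and bottle now stand upright in the empty rack in the same order from its tall plate, each mid-bay in the final pictures; I handed the job in at about 38 s, and no verdict came back.

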